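Put the mixed-up ink cartridges back in their own docks

TASK

The four ink cartridges of the card printer were put back in the wrong docks: put each one upright and fully down into the dock of its own colour. Only one cartridge fits a dock, so use the empty grey dock to park one whenever you need to; it must be empty again at the end. The nozzles must stay clean and the ink must not leak: never set or drop a cartridge on the bench, and keep them upright throughout.

Things in the scene. Friction and masses are not known exactly. Their poses are not given: they have to be found in the camera images.
- red_cartridge_centre (a point): The red ink cartridge: an upright black plastic print cartridge with a red cap and red side labels, 24 mm (its x) by 70 mm (its y) by 84 mm tall (z up), about 0.1 kg; the lowest 18 mm (snout) is only 58 mm long. The point is its centre, 42 mm above its underside. Grip it across the flat 24 mm sides (along its x). It stands in a dock and lifts straight out; either way round in a dock is right.
- yellow_cartridge_centre (a point): The yellow ink cartridge: an upright black plastic print cartridge with a yellow cap and yellow side labels, 24 mm (its x) by 70 mm (its y) by 84 mm tall (z up), about 0.1 kg; the lowest 18 mm (snout) is only 58 mm long. The point is its centre, 42 mm above its underside. Grip it across the flat 24 mm sides (along its x). It stands in a dock and lifts straight out; either way round in a dock is right.
- blue_cartridge_centre (a point): The blue ink cartridge: an upright black plastic print cartridge with a blue cap and blue side labels, 24 mm (its x) by 70 mm (its y) by 84 mm tall (z up), about 0.1 kg; the lowest 18 mm (snout) is only 58 mm long. The point is its centre, 42 mm above its underside. Grip it across the flat 24 mm sides (along its x). It stands in a dock and lifts straight out; either way round in a dock is right.
- green_cartridge_centre (a point): The green ink cartridge: an upright black plastic print cartridge with a green cap and green side labels, 24 mm (its x) by 70 mm (its y) by 84 mm tall (z up), about 0.1 kg; the lowest 18 mm (snout) is only 58 mm long. The point is its centre, 42 mm above its underside. Grip it across the flat 24 mm sides (along its x). It stands in a dock and lifts straight out; either way round in a dock is right.
- red_dock_seat (a point): The red dock, home of the red cartridge: a fixed plastic pocket on a 40 mm high rail (five in a row, 100 mm apart). Inside 31 (x) by 77 mm (y, along the rail), flared rim 42 by 88, outside 50 by 95. Floor 46 mm above the bench, rim 16 mm above the floor. The point is where a seated cartridge's centre is, 42 mm above the floor; the cartridge's y lies along the dock's y.
- yellow_dock_seat (a point): The yellow dock, home of the yellow cartridge: a fixed plastic pocket on a 40 mm high rail (five in a row, 100 mm apart). Inside 31 (x) by 77 mm (y, along the rail), flared rim 42 by 88, outside 50 by 95. Floor 46 mm above the bench, rim 16 mm above the floor. The point is where a seated cartridge's centre is, 42 mm above the floor; the cartridge's y lies along the dock's y.
- blue_dock_seat (a point): The blue dock, home of the blue cartridge: a fixed plastic pocket on a 40 mm high rail (five in a row, 100 mm apart). Inside 31 (x) by 77 mm (y, along the rail), flared rim 42 by 88, outside 50 by 95. Floor 46 mm above the bench, rim 16 mm above the floor. The point is where a seated cartridge's centre is, 42 mm above the floor; the cartridge's y lies along the dock's y.
- green_dock_seat (a point): The green dock, home of the green cartridge: a fixed plastic pocket on a 40 mm high rail (five in a row, 100 mm apart). Inside 31 (x) by 77 mm (y, along the rail), flared rim 42 by 88, outside 50 by 95. Floor 46 mm above the bench, rim 16 mm above the floor. The point is where a seated cartridge's centre is, 42 mm above the floor; the cartridge's y lies along the dock's y.
- grey_dock_seat (a point): The grey spare dock, empty at the start, home of none: a fixed plastic pocket on a 40 mm high rail (five in a row, 100 mm apart). Inside 31 (x) by 77 mm (y, along the rail), flared rim 42 by 88, outside 50 by 95. Floor 46 mm above the bench, rim 16 mm above the floor. The point is where a seated cartridge's centre is, 42 mm above the floor; the cartridge's y lies along the dock's y.

How it is judged:
On the way:
1. a cartridge is parked upright in the grey dock (((horizontal distance between red_cartridge_centre and grey_dock_seat below 0.01 m and z of red_cartridge_centre in the frame of grey_dock_seat between -0.005 and 0.005 m and angle between red_cartridge_centre's own z axis and vertical below 0.1 rad) or (horizontal distance between yellow_cartridge_centre and grey_dock_seat below 0.01 m and z of yellow_cartridge_centre in the frame of grey_dock_seat between -0.005 and 0.005 m and angle between yellow_cartridge_centre's own z axis and vertical below 0.1 rad) or (horizontal distance between blue_cartridge_centre and grey_dock_seat below 0.01 m and z of blue_cartridge_centre in the frame of grey_dock_seat between -0.005 and 0.005 m and angle between blue_cartridge_centre's own z axis and vertical below 0.1 rad) or (horizontal distance between green_cartridge_centre and grey_dock_seat below 0.01 m and z of green_cartridge_centre in the frame of grey_dock_seat between -0.005 and 0.005 m and angle between green_cartridge_centre's own z axis and vertical below 0.1 rad))), for 0.2 s.
At the end, for the whole second after the job is handed in: Every cartridge stands at rest and released in the dock of its own colour: centre within 10 mm sideways and 5 mm in height of the dock's seat point, tilted by less than 0.1 rad and in line with the dock to 0.25 rad (either way round); so the grey dock is empty (horizontal distance between red_cartridge_centre and red_dock_seat below 0.01 m and z of red_cartridge_centre in the frame of red_dock_seat between -0.005 and 0.005 m and angle between each of red_cartridge_centre, yellow_cartridge_centre, blue_cartridge_centre, green_cartridge_centre's own z axis and vertical below 0.1 rad and angle between the y axis of red_cartridge_centre and the y axis of red_dock_seat, either way round below 0.25 rad and linear speed of each of red_cartridge, yellow_cartridge, blue_cartridge, green_cartridge below 0.02 m/s and horizontal distance between yellow_cartridge_centre and yellow_dock_seat below 0.01 m and z of yellow_cartridge_centre in the frame of yellow_dock_seat between -0.005 and 0.005 m and angle between the y axis of yellow_cartridge_centre and the y axis of yellow_dock_seat, either way round below 0.25 rad and horizontal distance between blue_cartridge_centre and blue_dock_seat below 0.01 m and z of blue_cartridge_centre in the frame of blue_dock_seat between -0.005 and 0.005 m and angle between the y axis of blue_cartridge_centre and the y axis of blue_dock_seat, either way round below 0.25 rad and horizontal distance between green_cartridge_centre and green_dock_seat below 0.01 m and z of green_cartridge_centre in the frame of green_dock_seat between -0.005 and 0.005 m and angle between the y axis of green_cartridge_centre and the y axis of green_dock_seat, either way round below 0.25 rad); the robot touches nothing.
It fails at once if a cartridge is set down or dropped on the bench (its centre below 48 mm) (height (world z) of any of red_cartridge_centre, yellow_cartridge_centre, blue_cartridge_centre, green_cartridge_centre below 0.048 m).
It fails at once if a cartridge is tipped by more than 0.7 rad (angle between any of red_cartridge_centre, yellow_cartridge_centre, blue_cartridge_centre, green_cartridge_centre's own z axis and vertical above 0.7 rad).
It also fails if it takes over 112 s, if anything falls off the work surface, if the arm or the gripper's body presses on something with over 40 N, if the wrist force passes 120 N, or if a joint passes its speed limit or range.

ROBOT

A 7-joint arm with a two-finger parallel gripper is mounted at the origin on the work surface. World frame = base frame: x ahead of the robot, y to its left, z up, the work surface at z = 0. Lengths are in m, angles in rad, forces in N, time in s.
With the tool pointing down it reaches from about 0.35 to 0.9 m from the base axis. Payload 8.1 kg.
Tool frame: the origin (TCP) lies at the very end of the fingers, on their centre line; the grasp point (between the pads) lies 19 mm behind it (tcp_to_grasp is the distance from the TCP to the grasp point, in m); z points along the fingers, y is the direction in which the jaws open and shut (so a half turn about z gives the same grasp; the last joint's range is limited). The gripper opens to 92 mm and grips with 3 to 60 N. Pads are 19 mm wide; open, the fingers measure 130 mm over their backs; the gripper's body (75 mm by 190 mm) begins 47 mm behind the grasp point.
Start: joints at [-1.433, 0.434, 0.025, 1.573, -0.012, 1.134, -0.075], TCP at [0.149, 0.607, 0.227] pointing down, gripper open.
Joint ranges: [-2.62, 2.62], [-0.44, 2.09], [-1.27, 1.32], [0.08, 2.57], [-1.32, 4.46], [0.12, 2], [-2.74, 2.74]. Speed limits (rad/s): [2.22, 2.22, 3.01, 3.01, 3.14, 3.14, 3.14].

INTERFACE

Orientations are given as a rotation vector (axis times angle).
In Python, from cell import * gives the robot as it stands.
- The arm moves only by the shell command python3 -m inch 'ROWS'. ROWS is JSON, a list of rows, each a list of 3 entries, a list of its own where there are three numbers: the opening, from -1 (shut) to 1 (fully open), then the shift along the tool's x, y, z in m, then the turn about the tool's z in rad. In form: [[gripper, [tx, ty, tz], turn], ...]. A call has 1 to 12 rows; each row shifts and turns the commanded pose from where the row before left it, along the tool's axes as they then stand; what a row does not reach is not made up. A row lasts 1/8 s, in which the tool goes at most 62.5 mm and 10.7 degrees, less where a joint would pass 70% of its speed; a pose out of reach is approached as far as the arm can. A call with a gripper value outside its range is refused whole. The fingers move at their own pace and stop on an object; the grip force is fixed at half the most. Time passes only in rows, so rows that do not move let the fingers close. It gives the time, the measured TCP pose, the force and the opening at its end, in the units of the state.
- sense(): the state, without advancing time (a new reading comes with each control period).
- read_camera(name): name is "scene" or "top"; returns the picture (384x512x3 uint8, red, green, blue); there is no depth.
- calibration(name): a dict with "fx", "fy", "cx", "cy" (pixels), "dist_coeffs" ([k1, k2, p1, p2, k3] as OpenCV has them; the pictures are not rectified), "rvec" (rotation vector, rad) and "tvec" (3), from world to camera coordinates, as OpenCV has them. Camera axes: x right, y down, z forward; pixel columns grow to the right and rows downward; lengths in m; the calibration is good to about 2 mm. A picture is of the moment at which its call begins. calibration takes no time and is no camera call.
- hand_in(): hands the job in, once; it reports no verdict.
The state is a dict: "time": time; "joints": joint angles; "dq": joint speeds; "joint_torque": joint torques, N m; "position": TCP position; "eef_rot": TCP orientation; "wrist_force": force on the tool from outside, world axes, zero at the start; "ft_torque": the same for the moment, N m; "finger_gap": finger opening in m.
Only numpy, scipy, OpenCV 4.12 (cv2) and the standard library are available. Lean on these libraries where they do the work, as an engineer would, in place of code of your own. Each camera call takes 0.05 s, during which the arm holds its last target. There are 200 camera calls.

## Working session

There is one attempt and no reset: what is moved stays moved. The work goes in short steps, Python scripts to look and compute and a shell command to move; the robot and the scene stay as the last step left them, time stands still between calls to the robot, and variables do not carry over. Pictures are saved under pics/ and viewed, about 12 in all and at most 16, crops included, and the job is handed in when it is done.

```bash
mkdir -p pics
python3 - <<'E'
from cell import *
import cv2
for n in("scene","top"):
    cv2.imwrite(f"pics/{n}0.png",cv2.cvtColor(read_camera(n),cv2.COLOR_RGB2BGR)); print(n,calibration(n))
s=sense();print(s)
E
```

```text
scene {'fx': 348.4551427309126, 'fy': 348.4551427309126, 'cx': 256.0405383340194, 'cy': 190.7032458590358, 'dist_coeffs': array([-0.02265063,  0.        ,  0.        ,  0.        ,  0.        ]), 'rvec': array([ 0.84641052,  2.40183737, -1.28952098]), 'tvec': array([ 0.41730302, -0.11036731,  1.09241422])}
top {'fx': 408.4050645060782, 'fy': 408.4050645060782, 'cx': 256.6491828549131, 'cy': 196.59787649583217, 'dist_coeffs': array([-0.14697705,  0.        ,  0.        ,  0.        ,  0.        ]), 'rvec': array([ 2.18211265, -2.14941274,  0.09015495]), 'tvec': array([0.01212565, 0.581752  , 0.92991529])}
{'time': 0.1, 'joints': array([-1.4326086 ,  0.43518813,  0.02497469,  1.57401274, -0.01158346,
        1.13401863, -0.07511184]), 'dq': array([-0.00066219, -0.00094801,  0.00212592, -0.00410411,  0.00040185,
        0.00035358,  0.00108681]), 'joint_torque': array([ 2.83761146e-03, -6.69127250e+01,  9.87797789e-01, -3.15149331e+01,
       -6.05369057e-02,  3.74920992e-02,  4.52023460e-05]), 'position': array([0.14898841, 0.60649622, 0.22599928]), 'eef_rot': array([-3.77429404e-01, -3.11880919e+00,  2.32775043e-03]), 'wrist_force': array([-0.37372137,  0.14908917,  0.60414242]), 'ft_torque': array([ 0.02202982, -0.03019233,  0.02375436]), 'finger_gap': 0.09176830147386864}
```

View pics/scene0.png

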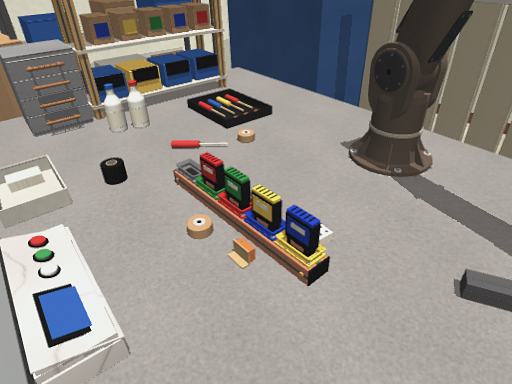

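View pics/top0.png

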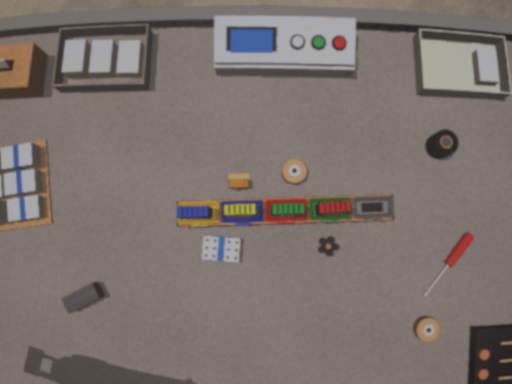

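```bash
cat > h.py <<'E'
from cell import *
import cv2, numpy as np
from scipy.spatial.transform import Rotation as R
def K(c): return np.array([[c["fx"],0,c["cx"]],[0,c["fy"],c["cy"]],[0,0,1]])
def bp(cam,px,z):
    c=calibration(cam); p=cv2.undistortPoints(np.float64(px).reshape(-1,1,2),K(c),c["dist_coeffs"]).reshape(-1,2)
    Rm=cv2.Rodrigues(c["rvec"])[0]; d=np.c_[p,np.ones(len(p))]@Rm; o=-Rm.T@c["tvec"]
    return o+d*((z-o[2])/d[:,2])[:,None]
def proj(cam,P):
    c=calibration(cam); return cv2.projectPoints(np.float64(P).reshape(-1,1,3),c["rvec"],c["tvec"],K(c),c["dist_coeffs"])[0].reshape(-1,2)
E
python3 - <<'E'
from h import *
im=cv2.imread("pics/top0.png")
cv2.imwrite("pics/crop0.png",cv2.resize(im[185:240,168:402],None,fx=3.4,fy=3.4,interpolation=cv2.INTER_CUBIC))
ends=bp("top",[[178,203],[179,227],[393,196],[393,221]],.04);print(ends.round(3))
s=sense();print(R.from_rotvec(s["eef_rot"]).as_matrix().round(3))
E
```

```text
[[ 0.563  0.204  0.04 ]
 [ 0.507  0.2    0.04 ]
 [ 0.586 -0.299  0.04 ]
 [ 0.528 -0.298  0.04 ]]
[[-0.971  0.239 -0.   ]
 [ 0.239  0.971 -0.001]
 [-0.    -0.001 -1.   ]]
```

View pics/crop0.png

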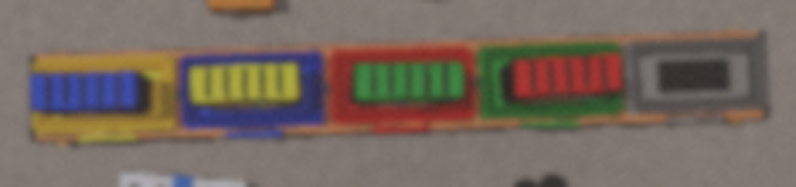

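```bash
cat >> h.py <<'E'
def rect(cx,cy,z,lx,ly,yaw):
    c,s=np.cos(yaw),np.sin(yaw); q=np.array([[1,1],[1,-1],[-1,-1],[-1,1]])/2*[lx,ly]
    return np.c_[q@np.array([[c,s],[-s,c]])+[cx,cy],np.full(4,z)]
def draw(cam,im,quads,f,x0,y0):
    for q,col in quads: cv2.polylines(im,[np.int32(((proj(cam,q)-[x0,y0]+.5)*f-.5)*16)],True,col,1,cv2.LINE_AA,4)
E
cat > ov.py <<'E'
from h import *
c=bp("top",[[178,203],[179,227],[393,196],[393,221]],.04)
L=c[:2].mean(0);Rr=c[2:].mean(0);u=(L-Rr)[:2];yaw=np.arctan2(-u[0],u[1]);m=((L+Rr)/2)[:2];u/=np.linalg.norm(u)
print(m,yaw)
import sys
if len(sys.argv)>1: m=np.array([float(sys.argv[1]),float(sys.argv[2])]);yaw=float(sys.argv[3]);u=np.array([-np.sin(yaw),np.cos(yaw)])
Q=[(rect(*m,.04,.05,.5,yaw),(255,255,255))]
for i in range(5):
    s=m+u*.1*(2-i); print(i,s.round(4)); Q.append((rect(*s,.062,.05,.095,yaw),(255,255,0)))
    if i<4: Q.append((rect(*s,.13,.024,.07,yaw),(255,0,255)))
out=[]
for cam,(x0,y0,x1,y1),f in(("top",(168,180,402,240),3.4),("scene",(165,140,340,290),3.4)):
    im=cv2.resize(cv2.imread(f"pics/{cam}0.png")[y0:y1,x0:x1],None,fx=f,fy=f,interpolation=cv2.INTER_CUBIC);draw(cam,im,Q,f,x0,y0)
    cv2.imwrite(f"pics/ov_{cam}.png",im); out.append(im)
w=max(o.shape[1] for o in out);cv2.imwrite("pics/ov.png",cv2.resize(np.vstack([cv2.copyMakeBorder(o,0,0,0,w-o.shape[1],0) for o in out]),None,fx=.83,fy=.83,interpolation=cv2.INTER_AREA))
E
python3 ov.py
```

```text
[ 0.54594019 -0.04851155] 0.044468410491482854
0 [0.537  0.1513]
1 [0.5415 0.0514]
2 [ 0.5459 -0.0485]
3 [ 0.5504 -0.1484]
4 [ 0.5548 -0.2483]
```

View pics/ov.png

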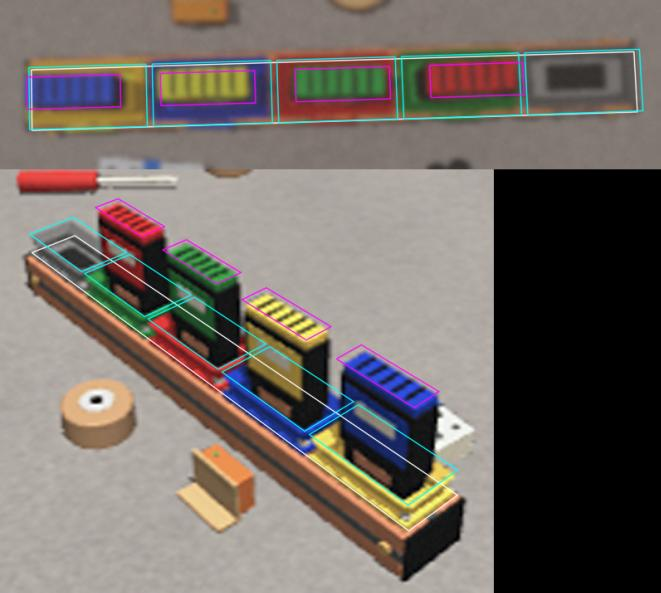

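```bash
python3 ov.py 0.549 -0.0485 0.0445
```

```text
[ 0.54594019 -0.04851155] 0.044468410491482854
0 [0.5401 0.1513]
1 [0.5446 0.0514]
2 [ 0.549  -0.0485]
3 [ 0.5534 -0.1484]
4 [ 0.5579 -0.2483]
```

View pics/ov.png

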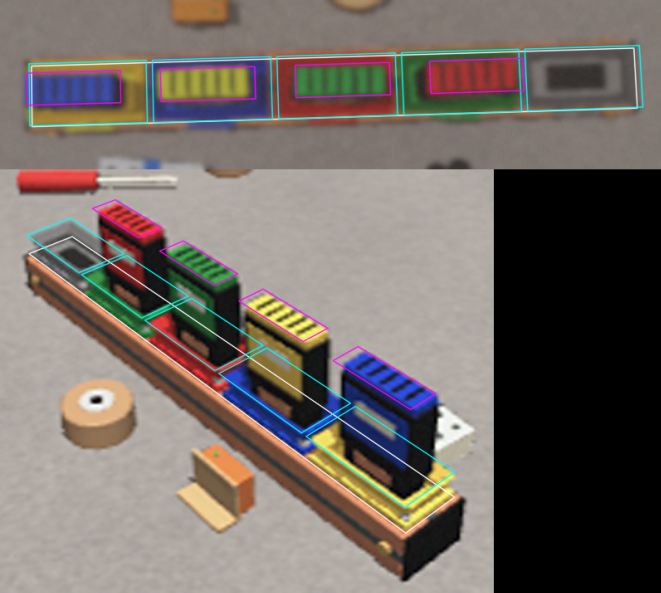

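```bash
cat > st.py <<'E'
from h import *
import sys
m=np.array([.548,-.047]);yaw=.0445
s=sense();M=R.from_rotvec(s["eef_rot"]).as_matrix();a=np.arctan2(M[1,1],M[0,1])
print("t",round(s["time"],2),"pos",s["position"].round(4),"turn needed",round(a-yaw,4),"F",s["wrist_force"].round(1),"T",s["ft_torque"].round(2),"gap",round(s["finger_gap"],4),"tilt",M[2].round(3))
C,S=np.cos(a),np.sin(a)
for i,n in enumerate("yellow blue red green grey".split()):
    d=m+.1*(2-i)*np.array([-np.sin(yaw),np.cos(yaw)])-s["position"][:2]
    print(n,"tx %.4f ty %.4f"%(d@[-S,C],d@[C,S]))
E
python3 -m inch '[[0.2,[0,0,0],0.184],[0.2,[0,0,0],0.184],[0.2,[0,0,0],0.184],[0.2,[0,0,0],0.184],[0.2,[0,0,0],0.184],[0.2,[0,0,0],0.184],[0.2,[0,0,0],0.182],[0.2,[-0.055,0.0265,0],0],[0.2,[-0.055,0.0265,0],0],[0.2,[-0.055,0.0265,0],0],[0.2,[-0.055,0.0265,0],0]]'
python3 st.py
```

```text
time: 1.48
position: [0.2653, 0.3898, 0.2265]
eef_rot: [2.172, 2.27, -0.0]
wrist_force: [1.8, 0.4, -0.5]
finger_gap: 0.0549
t 1.48 pos [0.2653 0.3898 0.2265] turn needed -0.0005 F [ 1.8  0.4 -0.5] T [-0.07 -0.01 -0.01] gap 0.0549 tilt [-0. -0. -1.]
yellow tx -0.2489 ty 0.2631
blue tx -0.3489 ty 0.2632
red tx -0.4489 ty 0.2632
green tx -0.5489 ty 0.2633
grey tx -0.6489 ty 0.2633
```

```bash
python3 -m inch '[[0.2,[-0.055,0.0265,0],0],[0.2,[-0.055,0.0265,0],0],[0.2,[-0.055,0.0265,0],0],[0.2,[-0.055,0.0265,0],0],[0.2,[-0.055,0.0265,0],0],[0.2,[-0.055,0.0265,0],0],[0.2,[-0.055,0.0265,0],0],[0.2,[-0.055,0.0265,0],0],[0.2,[-0.055,0.0265,0],0],[0.2,[-0.04,0,0],0],[0.2,[0,0,0],0],[0.2,[0,0,0],0]]'
python3 st.py
```

```text
time: 2.98
position: [0.5261, -0.1314, 0.2263]
eef_rot: [-2.171, -2.269, 0.0]
wrist_force: [-0.9, 0.2, -0.4]
finger_gap: 0.0552
t 2.98 pos [ 0.5261 -0.1314  0.2263] turn needed -0.0005 F [-0.9  0.2 -0.4] T [-0.06  0.01  0.  ] gap 0.0552 tilt [ 0.001 -0.001 -1.   ]
yellow tx 0.2834 ty 0.0255
blue tx 0.1834 ty 0.0255
red tx 0.0834 ty 0.0256
green tx -0.0166 ty 0.0256
grey tx -0.1166 ty 0.0257
```

```bash
python3 -m inch '[[0.2,[-0.0166,0.0256,0],0],[0.2,[0,0,0.04],0],[0.2,[0,0,0.037],0],[0.2,[0,0,0],0],[0.2,[0,0,0],0]]'
python3 st.py
python3 - <<'E'
from h import *
a=read_camera("scene")[130:230,160:280,::-1]; b=read_camera("top")[160:260,290:410,::-1]
cv2.imwrite("pics/near.png",np.hstack([cv2.resize(x,None,fx=3.3,fy=3.3,interpolation=cv2.INTER_CUBIC) for x in(a,b)]))
E
```

```text
time: 3.6
position: [0.5534, -0.1469, 0.151]
eef_rot: [2.17, 2.271, 0.001]
wrist_force: [0.0, -0.8, 0.5]
finger_gap: 0.0553
t 3.6 pos [ 0.5534 -0.1469  0.151 ] turn needed 0.0008 F [ 0.  -0.8  0.5] T [-0.1   0.06  0.05] gap 0.0553 tilt [ 0.     0.001 -1.   ]
yellow tx 0.3000 ty -0.0007
blue tx 0.2000 ty -0.0008
red tx 0.1000 ty -0.0009
green tx 0.0000 ty -0.0009
grey tx -0.1000 ty -0.0010
```

View pics/near.png

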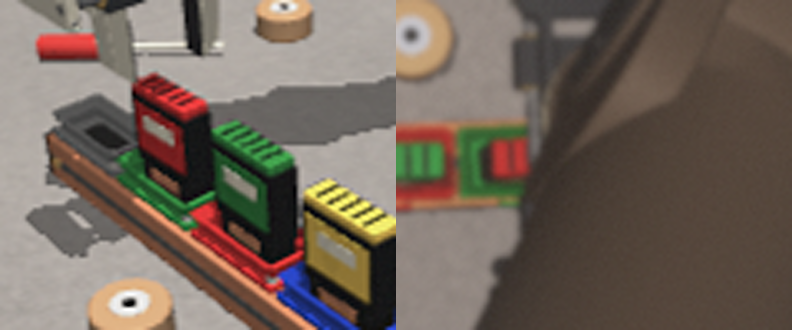

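```bash
python3 -m inch '[[0.2,[0,0,0.035],0],[0.2,[0,0,0.029],0],[0.2,[0,0,0],0],[0.2,[0,0,0],0],[-1,[0,0,0],0],[-1,[0,0,0],0],[-1,[0,0,0],0],[-1,[0,0,0],0],[-1,[0,0,0],0],[-1,[0,0,0],0]]'
python3 st.py
```

```text
time: 4.95
position: [0.5528, -0.1476, 0.0859]
eef_rot: [2.172, 2.27, 0.0]
wrist_force: [-0.5, 1.4, 5.8]
finger_gap: 0.0237
t 4.95 pos [ 0.5528 -0.1476  0.0859] turn needed -0.0006 F [-0.5  1.4  5.8] T [0.1  0.17 0.02] gap 0.0237 tilt [ 0.  0. -1.]
yellow tx 0.3007 ty -0.0005
blue tx 0.2007 ty -0.0005
red tx 0.1007 ty -0.0004
green tx 0.0007 ty -0.0003
grey tx -0.0993 ty -0.0003
```

```bash
python3 -m inch '[[-1,[0,0,-0.02],0],[-1,[0,0,-0.035],0],[-1,[0,0,-0.035],0],[-1,[0,0,-0.02],0],[-1,[0,0,0],0],[-1,[-0.03,0,0],0],[-1,[-0.04,0,0],0],[-1,[-0.03,0,0],0],[-1,[0,0,0],0],[-1,[0,0,0],0]]'
python3 st.py
python3 - <<'E'
from h import *
a=read_camera("scene")[100:240,140:300,::-1]
cv2.imwrite("pics/held.png",cv2.resize(a,None,fx=3.5,fy=3.5,interpolation=cv2.INTER_CUBIC))
E
```

```text
time: 6.2
position: [0.5566, -0.2466, 0.1944]
eef_rot: [-2.171, -2.268, 0.001]
wrist_force: [0.2, 0.4, -0.9]
finger_gap: 0.0237
t 6.2 pos [ 0.5566 -0.2466  0.1944] turn needed -0.0005 F [ 0.2  0.4 -0.9] T [-0.06  0.03 -0.02] gap 0.0237 tilt [ 0.001 -0.002 -1.   ]
yellow tx 0.3998 ty 0.0001
blue tx 0.2998 ty 0.0001
red tx 0.1998 ty 0.0002
green tx 0.0998 ty 0.0002
grey tx -0.0002 ty 0.0003
```

View pics/held.png

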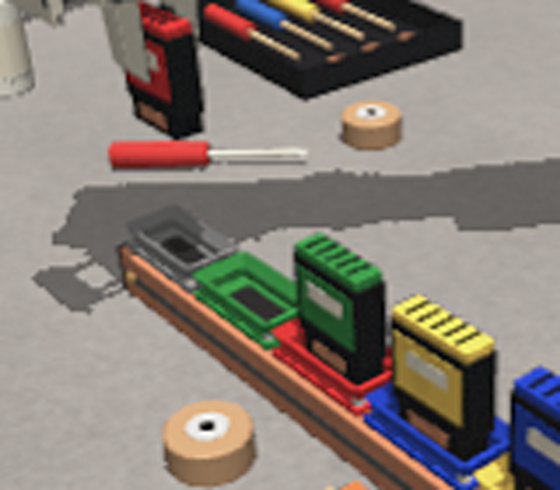

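```bash
python3 -m inch '[[-1,[0,0,0.035],0],[-1,[0,0,0.03],0],[-1,[0,0,0.012],0],[-1,[0,0,0.008],0],[-1,[0,0,0.008],0],[-1,[0,0,0.006],0],[-1,[0,0,0],0]]'
python3 st.py
```

```text
time: 7.12
position: [0.557, -0.2475, 0.0966]
eef_rot: [-2.172, -2.269, 0.0]
wrist_force: [0.5, 0.2, -1.8]
finger_gap: 0.0239
t 7.12 pos [ 0.557  -0.2475  0.0966] turn needed -0.0006 F [ 0.5  0.2 -1.8] T [-0.12  0.01 -0.01] gap 0.0239 tilt [ 0. -0. -1.]
yellow tx 0.4007 ty -0.0003
blue tx 0.3007 ty -0.0002
red tx 0.2007 ty -0.0002
green tx 0.1007 ty -0.0001
grey tx 0.0007 ty -0.0001
```

No contact while entering the pocket. Seat, release, lift.

```bash
python3 -m inch '[[-1,[0,0,0.005],0],[-1,[0,0,0.004],0],[-1,[0,0,0.001],0],[-1,[0,0,0],0]]'; python3 st.py|head -1
python3 -m inch '[[0.1,[0,0,0],0],[0.1,[0,0,0],0],[0.1,[0,0,0],0],[0.1,[0,0,0],0],[0.1,[0,0,-0.03],0],[0.1,[0,0,-0.03],0],[0.1,[0,0,-0.01],0],[0.1,[0.05,0,0],0],[0.1,[0.05,0,0],0],[0.1,[0.05,0,0],0],[0.1,[0.05,0,0],0],[0.1,[0,0,0],0]]'
python3 st.py
python3 - <<'E'
from h import *
a=read_camera("scene")[100:240,140:300,::-1]
cv2.imwrite("pics/p1.png",cv2.resize(a,None,fx=3.5,fy=3.5,interpolation=cv2.INTER_CUBIC))
E
```

```text
time: 7.62
position: [0.5571, -0.2475, 0.0867]
eef_rot: [-2.172, -2.27, 0.0]
wrist_force: [-0.1, 0.5, -1.1]
finger_gap: 0.0239
t 7.62 pos [ 0.5571 -0.2475  0.0867] turn needed -0.0006 F [-0.1  0.5 -1.1] T [-0.12  0.06 -0.04] gap 0.0239 tilt [ 0. -0. -1.]
time: 9.12
position: [0.5479, -0.0423, 0.1556]
eef_rot: [-2.162, -2.276, -0.0]
wrist_force: [0.1, -1.1, 0.4]
finger_gap: 0.0506
t 9.12 pos [ 0.5479 -0.0423  0.1556] turn needed 0.007 F [ 0.1 -1.1  0.4] T [-0.14 -0.03 -0.04] gap 0.0506 tilt [ 0.002 -0.002 -1.   ]
yellow tx 0.1953 ty 0.0012
blue tx 0.0953 ty 0.0005
red tx -0.0047 ty -0.0001
green tx -0.1047 ty -0.0008
grey tx -0.2047 ty -0.0015
```

View pics/p1.png

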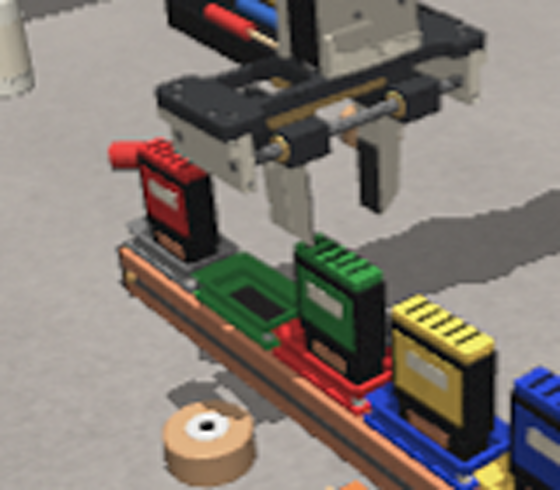

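```bash
python3 -m inch '[[0.1,[0,0,0],0],[0.1,[0,0,0],0],[0.1,[0,0,0],0]]'; python3 st.py
```

```text
time: 9.55
position: [0.5483, -0.0488, 0.1567]
eef_rot: [2.174, 2.268, -0.0]
wrist_force: [0.1, 0.2, 0.7]
finger_gap: 0.05
t 9.55 pos [ 0.5483 -0.0488  0.1567] turn needed -0.0023 F [0.1 0.2 0.7] T [-0.07  0.03  0.01] gap 0.05 tilt [-0.  0. -1.]
yellow tx 0.2018 ty -0.0006
blue tx 0.1018 ty -0.0004
red tx 0.0018 ty -0.0002
green tx -0.0982 ty 0.0001
grey tx -0.1982 ty 0.0003
```

Grip green and carry it above the green dock.

```bash
python3 -m inch '[[0.1,[0.001,0,0.04],0],[0.1,[0,0,0.03],0],[0.1,[0,0,0],0],[0.1,[0,0,0],0],[-1,[0,0,0],0],[-1,[0,0,0],0],[-1,[0,0,0],0],[-1,[0,0,0],0],[-1,[0,0,0],0]]'; python3 st.py|head -1
python3 -m inch '[[-1,[0,0,-0.02],0],[-1,[0,0,-0.035],0],[-1,[0,0,-0.035],0],[-1,[0,0,-0.02],0],[-1,[0,0,0],0],[-1,[-0.03,0,0],0],[-1,[-0.04,0,0],0],[-1,[-0.03,0,0],0],[-1,[0,0,0],0],[-1,[0,0,0],0],[-1,[0,0,0],0]]'
python3 st.py
```

```text
time: 10.68
position: [0.5485, -0.0466, 0.0871]
eef_rot: [2.172, 2.27, 0.001]
wrist_force: [-1.4, 1.1, 6.1]
finger_gap: 0.0238
t 10.68 pos [ 0.5485 -0.0466  0.0871] turn needed -0.0004 F [-1.4  1.1  6.1] T [-0.03  0.34 -0.01] gap 0.0238 tilt [ 0.  0. -1.]
time: 12.05
position: [0.5526, -0.1452, 0.1961]
eef_rot: [-2.169, -2.271, 0.0]
wrist_force: [0.2, 1.0, -1.6]
finger_gap: 0.0237
t 12.05 pos [ 0.5526 -0.1452  0.1961] turn needed 0.0011 F [ 0.2  1.  -1.6] T [-0.07  0.02  0.01] gap 0.0237 tilt [ 0.001 -0.001 -1.   ]
yellow tx 0.2983 ty 0.0001
blue tx 0.1983 ty 0.0000
red tx 0.0983 ty -0.0001
green tx -0.0017 ty -0.0002
grey tx -0.1017 ty -0.0003
```

```bash
python3 -m inch '[[-1,[-0.001,0,0.035],0],[-1,[0,0,0.03],0],[-1,[0,0,0.012],0],[-1,[0,0,0.008],0],[-1,[0,0,0.008],0],[-1,[0,0,0.006],0],[-1,[0,0,0.005],0],[-1,[0,0,0.004],0],[-1,[0,0,0],0],[-1,[0,0,0],0]]'
python3 st.py
```

```text
time: 13.3
position: [0.5528, -0.1477, 0.0889]
eef_rot: [2.172, 2.269, 0.0]
wrist_force: [0.2, -0.2, -1.3]
finger_gap: 0.024
t 13.3 pos [ 0.5528 -0.1477  0.0889] turn needed -0.0007 F [ 0.2 -0.2 -1.3] T [-0.15  0.01 -0.  ] gap 0.024 tilt [-0.  0. -1.]
yellow tx 0.3008 ty -0.0005
blue tx 0.2008 ty -0.0005
red tx 0.1008 ty -0.0004
green tx 0.0008 ty -0.0003
grey tx -0.0992 ty -0.0003
```

Seat green (1.5 mm more), release, go to the grey dock for red.

```bash
python3 -m inch '[[-1,[0,0,0.0015],0],[-1,[0,0,0],0],[0.1,[0,0,0],0],[0.1,[0,0,0],0],[0.1,[0,0,0],0],[0.1,[0,0,0],0],[0.1,[0,0,-0.03],0],[0.1,[0,0,-0.03],0],[0.1,[0,0,-0.01],0],[0.1,[-0.05,0,0],0],[0.1,[-0.05,0,0],0],[0.1,[0,0,0],0]]'
python3 -m inch '[[0.1,[0,0,0],0],[0.1,[0,0,0],0]]'
python3 st.py
```

```text
time: 14.8
position: [0.5556, -0.2526, 0.1571]
eef_rot: [2.178, 2.262, -0.004]
wrist_force: [0.1, 0.1, 0.2]
finger_gap: 0.0504
time: 15.05
position: [0.5572, -0.2458, 0.1567]
eef_rot: [-2.169, -2.271, -0.001]
wrist_force: [-0.0, -0.5, 0.9]
finger_gap: 0.0505
t 15.05 pos [ 0.5572 -0.2458  0.1567] turn needed 0.0013 F [-0.  -0.5  0.9] T [-0.09  0.03 -0.01] gap 0.0505 tilt [ 0.001 -0.001 -1.   ]
yellow tx 0.3991 ty 0.0001
blue tx 0.2991 ty -0.0000
red tx 0.1991 ty -0.0001
green tx 0.0991 ty -0.0003
grey tx -0.0009 ty -0.0004
```

```bash
python3 -m inch '[[0.1,[0,0,0.04],0],[0.1,[0,0,0.03],0],[0.1,[0,0,0],0],[0.1,[0,0,0],0],[-1,[0,0,0],0],[-1,[0,0,0],0],[-1,[0,0,0],0],[-1,[0,0,0],0],[-1,[0,0,0],0]]'; python3 st.py|head -1
python3 -m inch '[[-1,[0,0,-0.02],0],[-1,[0,0,-0.035],0],[-1,[0,0,-0.035],0],[-1,[0,0,-0.02],0],[-1,[0,0,0],0],[-1,[0.05,0,0],0],[-1,[0.05,0,0],0],[-1,[0.05,0,0],0],[-1,[0.05,0,0],0],[-1,[0,0,0],0],[-1,[0,0,0],0],[-1,[0,0,0],0]]'
python3 st.py;python3 - <<'E'
from h import *
a=read_camera("scene")[70:270,140:340,::-1]
cv2.imwrite("pics/p2.png",cv2.resize(a,None,fx=2.9,fy=2.9,interpolation=cv2.INTER_CUBIC))
E
```

```text
time: 16.18
position: [0.5573, -0.2476, 0.0876]
eef_rot: [2.172, 2.269, 0.001]
wrist_force: [-0.6, 0.5, 6.0]
finger_gap: 0.0238
t 16.18 pos [ 0.5573 -0.2476  0.0876] turn needed -0.0005 F [-0.6  0.5  6. ] T [ 0.2   0.3  -0.02] gap 0.0238 tilt [ 0.     0.001 -1.   ]
time: 17.68
position: [0.548, -0.0493, 0.1971]
eef_rot: [2.175, 2.267, -0.001]
wrist_force: [0.4, -0.5, -1.8]
finger_gap: 0.0243
t 17.68 pos [ 0.548  -0.0493  0.1971] turn needed -0.003 F [ 0.4 -0.5 -1.8] T [-0.12  0.06 -0.02] gap 0.0243 tilt [-0.001 -0.    -1.   ]
yellow tx 0.2023 ty -0.0005
blue tx 0.1023 ty -0.0002
red tx 0.0023 ty 0.0001
green tx -0.0977 ty 0.0004
grey tx -0.1977 ty 0.0007
```

View pics/p2.png

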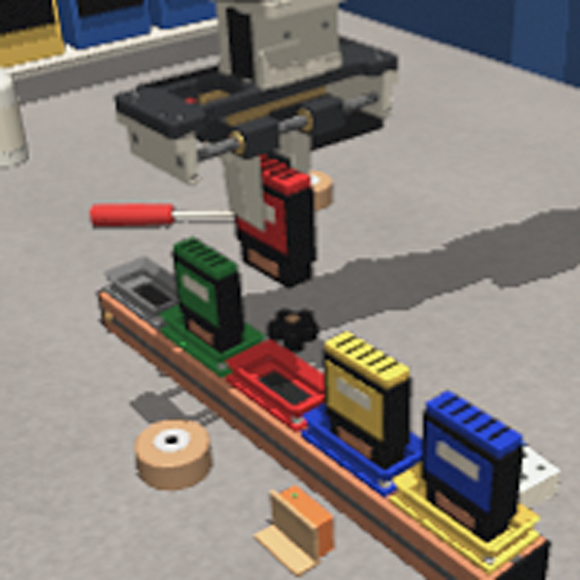

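```bash
python3 -m inch '[[-1,[0.001,0,0.035],0],[-1,[0,0,0.03],0],[-1,[0,0,0.012],0],[-1,[0,0,0.008],0],[-1,[0,0,0.008],0],[-1,[0,0,0.006],0],[-1,[0,0,0.005],0],[-1,[0,0,0.004],0],[-1,[0,0,0],0],[-1,[0,0,0],0]]'
python3 st.py
```

```text
time: 18.98
position: [0.5484, -0.0467, 0.0894]
eef_rot: [2.172, 2.27, 0.0]
wrist_force: [-0.1, 0.3, -1.4]
finger_gap: 0.0237
t 18.98 pos [ 0.5484 -0.0467  0.0894] turn needed -0.0006 F [-0.1  0.3 -1.4] T [-0.08 -0.01 -0.02] gap 0.0237 tilt [ 0.  0. -1.]
yellow tx 0.1998 ty -0.0005
blue tx 0.0998 ty -0.0004
red tx -0.0002 ty -0.0004
green tx -0.1002 ty -0.0003
grey tx -0.2002 ty -0.0003
```

Release red, go to blue (in the yellow dock, +200 mm).

```bash
python3 -m inch '[[-1,[0,0,0.0015],0],[-1,[0,0,0],0],[0.1,[0,0,0],0],[0.1,[0,0,0],0],[0.1,[0,0,0],0],[0.1,[0,0,0],0],[0.1,[0,0,-0.03],0],[0.1,[0,0,-0.03],0],[0.1,[0,0,-0.01],0],[0.1,[0.05,0,0],0],[0.1,[0.05,0,0],0],[0.1,[0.05,0,0],0]]'
python3 -m inch '[[0.1,[0.05,0,0],0],[0.1,[0,0,0],0],[0.1,[0,0,0],0],[0.1,[0,0,0],0],[0.1,[0,0,0],0]]'
python3 st.py
```

```text
time: 20.48
position: [0.5412, 0.1047, 0.1572]
eef_rot: [-2.172, -2.269, 0.0]
wrist_force: [0.9, 0.3, -0.3]
finger_gap: 0.0504
time: 21.1
position: [0.5396, 0.1518, 0.1578]
eef_rot: [2.174, 2.267, 0.0]
wrist_force: [0.8, 0.7, 0.1]
finger_gap: 0.0506
t 21.1 pos [0.5396 0.1518 0.1578] turn needed -0.0025 F [0.8 0.7 0.1] T [-0.12  0.1  -0.01] gap 0.0506 tilt [-0.  0. -1.]
yellow tx 0.0010 ty -0.0005
blue tx -0.0990 ty -0.0002
red tx -0.1990 ty 0.0000
green tx -0.2990 ty 0.0003
grey tx -0.3990 ty 0.0005
```

```bash
python3 -m inch '[[0.1,[0,0,0.04],0],[0.1,[0,0,0.031],0],[0.1,[0,0,0],0],[0.1,[0,0,0],0],[-1,[0,0,0],0],[-1,[0,0,0],0],[-1,[0,0,0],0],[-1,[0,0,0],0],[-1,[0,0,0],0]]'; python3 st.py|head -1
python3 -m inch '[[-1,[0,0,-0.02],0],[-1,[0,0,-0.035],0],[-1,[0,0,-0.035],0],[-1,[0,0,-0.02],0],[-1,[0,0,0],0],[-1,[-0.05,0,0],0],[-1,[-0.05,0,0],0],[-1,[-0.05,0,0],0],[-1,[-0.05,0,0],0],[-1,[-0.05,0,0],0],[-1,[-0.05,0,0],0],[-1,[-0.05,0,0],0]]'
python3 -m inch '[[-1,[-0.05,0,0],0],[-1,[0,0,0],0],[-1,[0,0,0],0],[-1,[0,0,0],0],[-1,[0,0,0],0],[-1,[0,0,0],0]]'
python3 st.py
```

```text
time: 22.22
position: [0.5396, 0.1533, 0.0871]
eef_rot: [-2.172, -2.27, -0.001]
wrist_force: [-1.1, -0.3, 5.3]
finger_gap: 0.0238
t 22.23 pos [0.5396 0.1533 0.0871] turn needed -0.0004 F [-1.1 -0.3  5.3] T [-0.08  0.39  0.  ] gap 0.0238 tilt [ 0.001  0.    -1.   ]
time: 23.72
position: [0.5542, -0.1977, 0.1951]
eef_rot: [-2.17, -2.269, 0.001]
wrist_force: [1.7, 0.0, -0.6]
finger_gap: 0.0239
time: 24.48
position: [0.5573, -0.2458, 0.1967]
eef_rot: [-2.171, -2.271, -0.0]
wrist_force: [0.1, 1.1, -1.4]
finger_gap: 0.024
t 24.48 pos [ 0.5573 -0.2458  0.1967] turn needed 0.0006 F [ 0.1  1.1 -1.4] T [-0.04  0.06  0.02] gap 0.024 tilt [ 0.  0. -1.]
yellow tx 0.3990 ty -0.0002
blue tx 0.2990 ty -0.0002
red tx 0.1990 ty -0.0003
green tx 0.0990 ty -0.0004
grey tx -0.0010 ty -0.0004
```

```bash
python3 -m inch '[[-1,[0,0,0.035],0],[-1,[0,0,0.03],0],[-1,[0,0,0.012],0],[-1,[0,0,0.008],0],[-1,[0,0,0.008],0],[-1,[0,0,0.006],0],[-1,[0,0,0.005],0],[-1,[0,0,0.004],0],[-1,[0,0,0],0],[-1,[0,0,0],0]]'
python3 st.py;python3 - <<'E'
from h import *
a=read_camera("scene")[70:270,140:340,::-1]
cv2.imwrite("pics/p3.png",cv2.resize(a,None,fx=2.9,fy=2.9,interpolation=cv2.INTER_CUBIC))
E
```

```text
time: 25.72
position: [0.5571, -0.2466, 0.0889]
eef_rot: [2.172, 2.269, 0.0]
wrist_force: [-0.2, -0.7, -1.6]
finger_gap: 0.024
t 25.73 pos [ 0.5571 -0.2466  0.0889] turn needed -0.0006 F [-0.2 -0.7 -1.6] T [-0.14  0.02  0.01] gap 0.024 tilt [-0.  0. -1.]
yellow tx 0.3998 ty -0.0005
blue tx 0.2998 ty -0.0004
red tx 0.1998 ty -0.0004
green tx 0.0998 ty -0.0003
grey tx -0.0002 ty -0.0003
```

View pics/p3.png

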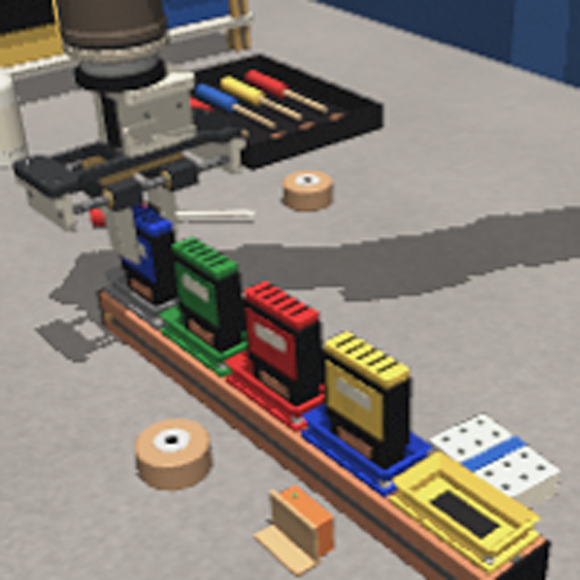

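Green and red are home and blue is in the grey dock. Release it and fetch yellow (+300 mm).

```bash
python3 -m inch '[[-1,[0,0,0.0015],0],[-1,[0,0,0],0],[0.1,[0,0,0],0],[0.1,[0,0,0],0],[0.1,[0,0,0],0],[0.1,[0,0,0],0],[0.1,[0,0,-0.03],0],[0.1,[0,0,-0.03],0],[0.1,[0,0,-0.01],0],[0.1,[0.05,0,0],0],[0.1,[0.05,0,0],0],[0.1,[0.05,0,0],0]]'
python3 -m inch '[[0.1,[0.05,0,0],0],[0.1,[0.05,0,0],0],[0.1,[0.05,0,0],0],[0.1,[0,0,0],0],[0.1,[0,0,0],0],[0.1,[0,0,0],0],[0.1,[0,0,0],0]]'
python3 st.py
```

```text
time: 27.28
position: [0.55, -0.095, 0.1566]
eef_rot: [-2.172, -2.269, 0.0]
wrist_force: [0.4, -0.1, 0.6]
finger_gap: 0.0504
time: 28.15
position: [0.5439, 0.0519, 0.1572]
eef_rot: [2.174, 2.267, -0.0]
wrist_force: [0.6, 0.1, -0.7]
finger_gap: 0.0497
t 28.15 pos [0.5439 0.0519 0.1572] turn needed -0.0027 F [ 0.6  0.1 -0.7] T [-0.11  0.08  0.01] gap 0.0497 tilt [-0.  0. -1.]
yellow tx 0.1010 ty -0.0006
blue tx 0.0010 ty -0.0003
red tx -0.0990 ty -0.0000
green tx -0.1990 ty 0.0002
grey tx -0.2990 ty 0.0005
```

```bash
python3 -m inch '[[0.1,[0,0,0.04],0],[0.1,[0,0,0.03],0],[0.1,[0,0,0],0],[0.1,[0,0,0],0],[-1,[0,0,0],0],[-1,[0,0,0],0],[-1,[0,0,0],0],[-1,[0,0,0],0],[-1,[0,0,0],0]]'; python3 st.py|head -1
python3 -m inch '[[-1,[0,0,-0.02],0],[-1,[0,0,-0.035],0],[-1,[0,0,-0.035],0],[-1,[0,0,-0.02],0],[-1,[0,0,0],0],[-1,[0.03,0,0],0],[-1,[0.04,0,0],0],[-1,[0.03,0,0],0],[-1,[0,0,0],0],[-1,[0,0,0],0],[-1,[0,0,0],0],[-1,[0,0,0],0]]'
python3 st.py
```

```text
time: 29.28
position: [0.5441, 0.0533, 0.0876]
eef_rot: [2.172, 2.27, 0.001]
wrist_force: [-1.1, 1.3, 6.1]
finger_gap: 0.024
t 29.27 pos [0.5441 0.0533 0.0876] turn needed -0.0004 F [-1.1  1.3  6.1] T [0.06 0.32 0.01] gap 0.024 tilt [ 0.     0.001 -1.   ]
time: 30.78
position: [0.5395, 0.1522, 0.1972]
eef_rot: [2.174, 2.268, -0.0]
wrist_force: [-0.6, -0.2, -0.9]
finger_gap: 0.0236
t 30.77 pos [0.5395 0.1522 0.1972] turn needed -0.002 F [-0.6 -0.2 -0.9] T [-0.1   0.02 -0.  ] gap 0.0236 tilt [-0.  0. -1.]
yellow tx 0.0006 ty -0.0004
blue tx -0.0994 ty -0.0002
red tx -0.1994 ty -0.0000
green tx -0.2994 ty 0.0002
grey tx -0.3994 ty 0.0004
```

```bash
python3 -m inch '[[-1,[0,0,0.035],0],[-1,[0,0,0.03],0],[-1,[0,0,0.012],0],[-1,[0,0,0.008],0],[-1,[0,0,0.008],0],[-1,[0,0,0.006],0],[-1,[0,0,0.005],0],[-1,[0,0,0.004],0],[-1,[0,0,0],0],[-1,[0,0,0],0]]'
python3 st.py|head -1
```

```text
time: 32.02
position: [0.5396, 0.1531, 0.0894]
eef_rot: [2.172, 2.27, 0.0]
wrist_force: [0.1, -0.2, -1.4]
finger_gap: 0.0236
t 32.02 pos [0.5396 0.1531 0.0894] turn needed -0.0005 F [ 0.1 -0.2 -1.4] T [-0.08  0.05 -0.08] gap 0.0236 tilt [ 0.  0. -1.]
```

Release yellow, back to the grey dock (-400 mm).

```bash
python3 -m inch '[[-1,[0,0,0.0015],0],[-1,[0,0,0],0],[0.1,[0,0,0],0],[0.1,[0,0,0],0],[0.1,[0,0,0],0],[0.1,[0,0,0],0],[0.1,[0,0,-0.03],0],[0.1,[0,0,-0.03],0],[0.1,[0,0,-0.01],0],[0.1,[-0.05,0,0],0],[0.1,[-0.05,0,0],0],[0.1,[-0.05,0,0],0]]'
python3 -m inch '[[0.1,[-0.05,0,0],0],[0.1,[-0.05,0,0],0],[0.1,[-0.05,0,0],0],[0.1,[-0.05,0,0],0],[0.1,[-0.05,0,0],0],[0.1,[0,0,0],0],[0.1,[0,0,0],0],[0.1,[0,0,0],0],[0.1,[0,0,0],0]]'
python3 st.py
```

```text
time: 33.52
position: [0.5457, 0.002, 0.1572]
eef_rot: [-2.171, -2.27, 0.0]
wrist_force: [0.6, 0.9, 0.1]
finger_gap: 0.0505
time: 34.65
position: [0.5574, -0.2451, 0.1576]
eef_rot: [-2.17, -2.271, -0.001]
wrist_force: [-0.4, 0.1, 0.1]
finger_gap: 0.0503
t 34.65 pos [ 0.5574 -0.2451  0.1576] turn needed 0.0014 F [-0.4  0.1  0.1] T [-0.04 -0.01  0.03] gap 0.0503 tilt [ 0.001 -0.    -1.   ]
yellow tx 0.3983 ty 0.0000
blue tx 0.2983 ty -0.0001
red tx 0.1983 ty -0.0003
green tx 0.0983 ty -0.0004
grey tx -0.0017 ty -0.0005
```

```bash
python3 -m inch '[[0.1,[0,0,0.04],0],[0.1,[0,0,0.03],0],[0.1,[0,0,0],0],[0.1,[0,0,0],0],[-1,[0,0,0],0],[-1,[0,0,0],0],[-1,[0,0,0],0],[-1,[0,0,0],0],[-1,[0,0,0],0]]'; python3 st.py|head -1
python3 -m inch '[[-1,[0,0,-0.02],0],[-1,[0,0,-0.035],0],[-1,[0,0,-0.035],0],[-1,[0,0,-0.02],0],[-1,[0,0,0],0],[-1,[0.05,0,0],0],[-1,[0.05,0,0],0],[-1,[0.05,0,0],0],[-1,[0.05,0,0],0],[-1,[0.05,0,0],0],[-1,[0.05,0,0],0],[-1,[0,0,0],0]]'
python3 -m inch '[[-1,[0,0,0],0],[-1,[0,0,0],0],[-1,[0,0,0],0],[-1,[0,0,0],0]]'
python3 st.py
```

```text
time: 35.78
position: [0.5573, -0.2466, 0.0881]
eef_rot: [2.172, 2.269, 0.001]
wrist_force: [0.2, 1.5, 6.3]
finger_gap: 0.0236
t 35.77 pos [ 0.5573 -0.2466  0.0881] turn needed -0.0006 F [0.2 1.5 6.3] T [ 0.16  0.23 -0.02] gap 0.0236 tilt [ 0.     0.001 -1.   ]
time: 37.28
position: [0.5429, 0.0584, 0.1964]
eef_rot: [-2.162, -2.276, 0.001]
wrist_force: [0.7, -1.6, -0.8]
finger_gap: 0.0239
time: 37.78
position: [0.5439, 0.0524, 0.1977]
eef_rot: [-2.174, -2.268, 0.0]
wrist_force: [0.4, 0.2, -0.4]
finger_gap: 0.0244
t 37.77 pos [0.5439 0.0524 0.1977] turn needed -0.0019 F [ 0.4  0.2 -0.4] T [-0.1   0.07 -0.  ] gap 0.0244 tilt [-0. -0. -1.]
yellow tx 0.1005 ty -0.0005
blue tx 0.0005 ty -0.0003
red tx -0.0995 ty -0.0001
green tx -0.1995 ty 0.0001
grey tx -0.2995 ty 0.0003
```

```bash
python3 -m inch '[[-1,[0,0,0.035],0],[-1,[0,0,0.03],0],[-1,[0,0,0.012],0],[-1,[0,0,0.008],0],[-1,[0,0,0.008],0],[-1,[0,0,0.006],0],[-1,[0,0,0.005],0],[-1,[0,0,0.004],0],[-1,[0,0,0],0],[-1,[0,0,0],0]]'
python3 st.py|head -1
python3 -m inch '[[-1,[0,0,0.0015],0],[-1,[0,0,0],0],[0.1,[0,0,0],0],[0.1,[0,0,0],0],[0.1,[0,0,0],0],[0.1,[0,0,0],0],[0.1,[0,0,-0.03],0],[0.1,[0,0,-0.04],0],[0.1,[0,0,-0.05],0],[0.1,[0,-0.05,0],0],[0.1,[0,-0.05,0],0],[0.1,[0,-0.03,0],0]]'
python3 -m inch '[[0.1,[0.05,0,0],0],[0.1,[0.05,0,0],0],[0.1,[0.05,0,0],0],[0.1,[0.05,0,0],0],[0.1,[0.05,0,0],0],[0.1,[0,0,0],0],[0.1,[0,0,0],0],[0.1,[0,0,0],0]]'
python3 - <<'E'
from h import *
a=read_camera("scene")[110:290,160:340,::-1]; b=read_camera("top")[185:240,168:402,::-1]
cv2.imwrite("pics/f1.png",cv2.resize(a,None,fx=3.2,fy=3.2,interpolation=cv2.INTER_CUBIC))
cv2.imwrite("pics/f2.png",cv2.resize(b,None,fx=3.4,fy=3.4,interpolation=cv2.INTER_CUBIC))
E
```

```text
time: 39.02
position: [0.544, 0.0532, 0.0899]
eef_rot: [2.172, 2.27, 0.0]
wrist_force: [-0.4, -0.3, -0.2]
finger_gap: 0.0235
t 39.02 pos [0.544  0.0532 0.0899] turn needed -0.0006 F [-0.4 -0.3 -0.2] T [-0.11  0.08  0.01] gap 0.0235 tilt [ 0.  0. -1.]
time: 40.52
position: [0.4116, 0.0472, 0.2078]
eef_rot: [-2.171, -2.269, 0.0]
wrist_force: [0.6, 1.0, -0.0]
finger_gap: 0.0504
time: 41.52
position: [0.4033, 0.2959, 0.2083]
eef_rot: [-2.174, -2.267, 0.0]
wrist_force: [-0.2, -0.4, -0.9]
finger_gap: 0.0503
```

View pics/f1.png

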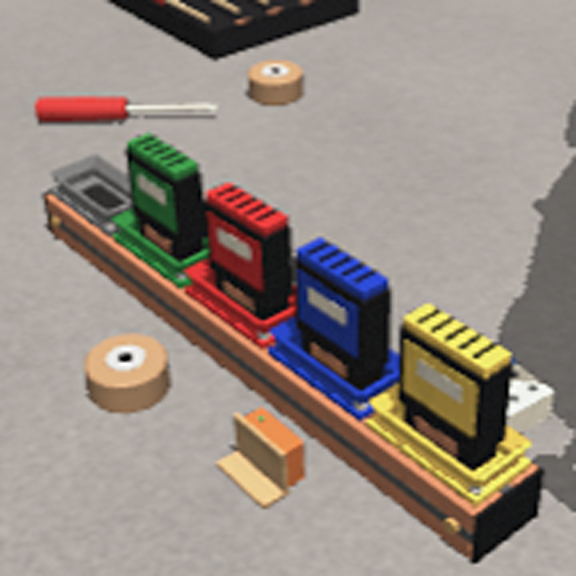

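View pics/f2.png

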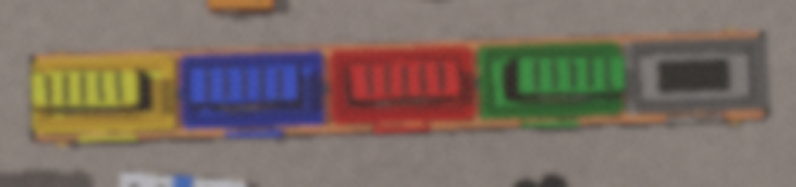

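All four are in their own docks with the same cap positions as the originally seated ones, and the arm is clear.

```bash
python3 -c "
from cell import *
print(hand_in())"
```

```text
the job is handed in; nothing more can be done
None
```

All four cartridges now stand in the docks of their own colours and the grey dock is empty. I handed the job in at about 42 s of the 112 s allowed; `hand_in()` gives no verdict.

- **Moves:** red and green had been swapped, and so had blue and yellow. I parked red in the grey dock, put green in its dock and then red in its own. Then I did the same with blue parked and yellow moved first.
- **Carrying:** every cartridge was lifted straight out and lowered straight in. I saw no tipping in the pictures, and none touched the bench. The wrist force readings I took peaked at about 6 N.
- **Last checks:** the final scene and top pictures show the cartridges upright and in line with their docks. Their caps sit at about the same pixels as those of the cartridges that stood in those docks at the start. The gripper is open and away from everything.
- **Not measured:** I judged seating by eye and by tool height, and did not compute final cartridge positions. I released each one about 1 mm or less above the height at which it was gripped while seated. My estimate of the docks' positions differed by about 1 pixel (2–3 mm) between the two cameras. It did no harm, because each move was a whole number of 100 mm dock spacings.

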